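Release the cam lock and slide two jam jars into the gift crate

TASK

With the fingers only, push the red cam lever round until it points along the green mark, so that the brass cam is at its low point, and only then push the blue slide forward all the way to its stop, so that both jam jars stand in the wooden gift crate. Leave the cam at its low point, pick nothing up, do not touch the two jars with the robot, and leave everything else on the counter where it is.

Things in the scene. Friction and masses are not known exactly. Their poses are not given: they have to be found in the camera images.
- jig: Fixed jar-loading jig: aluminium plate 335 x 250 x 12 mm. Origin on the counter below the channel's centre line; x is the slide's forward direction (towards the crate), y left (the cam's side), z up. Plate spans x -140..195, y -110..140 mm. Black rails guide the jars along y = 0 (outer faces y = +-37 mm, tops 36 mm above the counter).
- crate_in (a point): Centre of the floor of the slatted wooden gift crate, at jig x = 124, y = 0, 12 mm above the counter. Inside, it measures 106 mm (jig x 71..177) by 64 mm; wall tops 53 mm above the counter; open towards the slide and on top.
- pusher (a joint): Travel of the blue follower slide along jig +x (m): 0 drawn back (start), 0.115 fully forward at its stop. Stays where left; needs 2 to 5 N. A steel lug on its left (46 to 58 mm above the counter, out to jig y = 65 mm) hits the cam after 3 to 15 mm of travel unless the cam is near its low point; pushing harder only tightens the cam.
- push_face (a point): Point on the flat rear face of the slide's upright blue paddle, on its centre line, 60 mm above the counter (moves with the slide). The face looks to jig -x, is 54 mm wide (along y) and reaches from 13 to 92 mm above the counter; free space lies behind it. Push here towards jig +x.
- cam (a joint): Angle of the eccentric cam (rad), anticlockwise from above: 0 is the low point (lever parallel to jig +x, over the green mark), where the slide passes; within 0.3 either way is good. Starts locked at 1.6 to 2.5: turn it clockwise seen from above. No stop or click at 0 (it overruns to -1.2). Friction holds it: 0.22 N m, 3 N at the peg.
- cam_pivot (a point): Point on the cam's upright pivot axis, 60 mm above the counter, at jig x = -3, y = 82 mm. The brass cam disc, 60 mm across, 44 to 60 mm above the counter, is centred 16 mm off the axis.
- cam_peg (a point): Upright red peg at the end of the cam lever, 16 mm in diameter, 75 mm from the pivot axis; this point is on its axis, 92 mm above the counter. The peg stands from 69 to 105 mm above the counter on a red bar, 14 mm wide, 60 to 70 mm above the counter. Push it sideways around the pivot.
- jar_a: Red jam jar with a brass-coloured lid in the channel just ahead of the slide, 52 mm in diameter, 66 mm tall, origin at the centre of its underside (12 mm above the counter). To be pushed only by the slide.
- jar_b: Apricot jam jar of the same size ahead of jar_a in the channel.
- spare_jar: Red jam jar with a white lid, same size, standing on the jig plate right of the channel; leave it.
- juice_bottle: Dark juice bottle, 60 mm in diameter, 190 mm tall, origin at its foot; leave it.
- mug: Blue mug, 80 mm in diameter, 90 mm tall, origin at its foot; leave it.
- pickle_jar: Green jar with a white lid, 76 mm in diameter, 110 mm tall, origin at its foot; leave it.
- spoon: Wooden spoon lying on the counter; leave it.
- lid_stack: Stack of brass-coloured lids, 60 mm in diameter, 40 mm tall, standing on the jig plate right of the crate, origin at its foot; leave it.
- pepper_mill: Dark wooden pepper mill, 52 mm in diameter, 130 mm tall, origin at its foot; leave it.
Mind the look-alikes: they are no part of the job. Leave any turquoise look-alike of the jar_a alone. What is shaped like the jar_b but pink is not meant.

How it is judged:
By the outcome, as a careful person would: the job done as asked, in the order asked, and still so for the second after the job is handed in, with the robot touching nothing.
It also fails if it takes over 58 s, if anything falls off the work surface, if the arm or the gripper's body presses on something with over 40 N, if the wrist force passes 120 N, or if a joint passes its speed limit or range.

ROBOT

A 7-joint arm with a two-finger parallel gripper is mounted at the origin on the work surface. World frame = base frame: x ahead of the robot, y to its left, z up, the work surface at z = 0. Lengths are in m, angles in rad, forces in N, time in s.
With the tool pointing down it reaches from about 0.425 to 0.825 m from the base axis. Payload 3.6 kg.
Tool frame: the origin (TCP) lies midway between the tips of the shut fingers; the grasp point (between the pads) lies robot.grip_point_offset behind it (robot.grip_point_offset is the distance from the TCP to the grasp point, in m); x points along the fingers, y is the direction in which the jaws open and shut, and the axes are right-handed (so a half turn about x gives the same grasp; the last joint's range is limited). The gripper opens to 85 mm and grips with 20 to 120 N. Pads are 22 mm wide; open, the fingers measure 114 mm over their backs; the gripper's body (76 mm by 85 mm) begins 54 mm behind the grasp point. The pads swing forward as they close: fully open they stand 13 mm farther back than shut.
Start: joints at [-0.026, 0.615, -0.013, 1.423, 0.008, 1.103, -0.04], TCP at [0.65, 0, 0.231] pointing down, gripper open.
Joint ranges: [-3.12, 3.12], [-0.3, 2.06], [-1.34, 1.32], [0.26, 2.42], [-1.36, 4.5], [0.01, 1.98], [-2.84, 2.84]. Speed limits (rad/s): [2.79, 2.79, 3.14, 3.14, 3.14, 3.14, 3.14].

INTERFACE

Orientations are given as a rotation vector (axis times angle).
In Python, from station import readout, camera, camera_model, order, nets, robot gives the robot as it stands.
- The arm moves only by the tool carry_out, never from a script. Its arguments are lists of equal length, an entry for each row: "xyz": the shift along the world's x, y, z in m, a list of three; "rot": the turn, a rotation vector about the world's x, y, z in rad, a list of three; "hand": the closure, from 0 (fully open) to 1 (shut). A call has 1 to 12 rows; each row shifts and turns the pose as measured when the row begins; what a row does not reach is not made up. A row lasts 1/12 s, in which the tool goes at most 41.7 mm and 7.16 degrees, less where a joint would pass 70% of its speed; a pose out of reach is approached as far as the arm can. A call is refused whole if a number of a shift passes 0.0417 or a number of a turn 0.125, either way. A call with a gripper value outside its range is refused whole. The fingers move at their own pace and stop on an object; "force" is the grip in N (left out, the last holds). Time passes only in rows, so rows that do not move let the fingers close. It gives the time, the measured TCP pose, the force and the opening at its end, in the units of the state.
- readout.get_obs(): the state, without advancing time (a new reading comes with each control period).
- camera(name): name is "scene" or "side" or "wrist"; returns the picture (480x640x3 uint8, red, green, blue); there is no depth.
- camera_model(name): a dict with "fx", "fy", "cx", "cy" (pixels), "extrinsics" (4x4, takes a point from camera to world coordinates); the wrist camera has in their place "T_tool_cam" (4x4, takes a point from camera to tool coordinates, whose origin is the TCP and whose axes are the tool frame's). Camera axes: x right, y up, looking along -z (the intrinsics and any distortion apply to the point x, -y, -z); pixel columns grow to the right and rows downward; lengths in m; the calibration is good to about 2 mm. The wrist camera is an equidistant fisheye: a pixel r from the principal point sees the ray r / f radians off the axis. A picture is of the moment at which its call begins: read the wrist's pose just before it. camera_model takes no time and is no camera call.
- order.job_done(): hands the job in, once; it reports no verdict.
Trained networks look in the newest picture that a camera, given by its name, has taken for a name from the list of things; names that differ only in an ending like _2 or _b are one class to them, and where a whole thing is asked for, a point or a joint stands for the part that bears it (a point fixed in the world has none). Each returns a list of dicts, best first, with "confidence" (0 to 1); they miss things now and then, are a little off and sometimes report something else, mostly with a low value. They report only what shows in the picture. A call takes as long as a camera call. They do not tell look-alikes from the thing itself.
- nets.trace(camera, name): "region" (480x640 bool, what is visible of it) and "box" ([centre column, centre row, width, height] as shares, 0 to 1, of the picture: columns of its width, rows of its height, round what is visible of it).
- nets.spot_point(camera, name): "location" ([row, column] as shares, 0 to 1, of the picture: columns of its width, rows of its height: a listed point, or the origin of a listed thing).
The state is a dict: "time": time; "joint_positions": joint angles; "qd": joint speeds; "joint_torque": joint torques, N m; "ee_pos": TCP position; "orientation": TCP orientation; "force": force on the tool from outside, world axes, zero at the start; "torque": the same for the moment, N m; "width": finger opening in m.
Only numpy, scipy, OpenCV 4.12 (cv2) and the standard library are available. Lean on these libraries where they do the work, as an engineer would, in place of code of your own. Each camera call takes 0.05 s, during which the arm holds its last target.

## Working session

There is one attempt and no reset: what is moved stays moved. The work goes in short steps, Python scripts to look and compute and a tool call to move; the robot and the scene stay as the last step left them, time stands still between calls to the robot, and variables do not carry over. Pictures are saved under pics/ and viewed, and the job is handed in when it is done.

Besides the shell and the picture viewer there is one more tool, called as name(argument=value, ...) on one line, values as JSON. carry_out: Moves the arm, as the interface text tells. Its arguments: {"type":"object","properties":{"xyz":{"type":"array","items":{"type":"array","items":{"type":"number"}}},"rot":{"type":"array","items":{"type":"array","items":{"type":"number"}}},"hand":{"type":"array","items":{"type":"number"}},"force":{"type":"number"}},"required":["xyz","rot","hand"]}

```bash
mkdir -p pics; ls; python3 - <<'E'
from station import readout,camera,camera_model,order,nets,robot
import cv2,numpy as np
print(readout.get_obs()); print(robot, [a for a in dir(robot) if a[0]!='_'])
for c in ['scene','side','wrist']:
    im=camera(c); cv2.imwrite(f'pics/{c}0.png',im[:,:,::-1]); print(c,camera_model(c))
    for n in ['cam_peg','push_face','cam_pivot','crate_in','jar_a','jar_b']:
        print(n,[(round(d['confidence'],2),[round(d['location'][1]*640),round(d['location'][0]*480)]) for d in nets.spot_point(c,n)][:3])
E
```

```text
pics
{'time': 0.0, 'joint_positions': array([-0.0265162 ,  0.61593859, -0.01264253,  1.42494004,  0.00811184,
        1.10339268, -0.04041251]), 'qd': array([-0.00043598,  0.00015953, -0.00117577,  0.00076799,  0.00082149,
        0.00025509, -0.00070007]), 'joint_torque': array([ 1.38264377e-04, -4.69217670e+01,  2.59523503e-01, -1.71036780e+01,
        1.00907375e-02,  9.80606623e-03,  4.10031795e-07]), 'ee_pos': array([6.49217714e-01, 3.01871877e-05, 2.30111875e-01]), 'orientation': array([ 1.20785867,  1.21115511, -1.21107947]), 'force': array([ 0.37128675,  0.02815235, -0.05241069]), 'torque': array([-0.0112939 ,  0.04533308, -0.03547745]), 'width': 0.08580787917539248}
<Robot object at 0x7f3b64603a10> ['IKError', 'grip_point_offset']
scene {'fx': 547.4330868960479, 'fy': 547.4330868960479, 'cx': 324.01773110231153, 'cy': 239.58885787541078, 'extrinsics': array([[-0.31050939, -0.82635256,  0.46981419,  1.13652064],
       [ 0.95055656, -0.26727038,  0.15814162,  0.24623874],
       [-0.00511331,  0.49568941,  0.86848481,  1.17062344],
       [ 0.        ,  0.        ,  0.  
[... 1016 characters left out ...]
4829954431775, 'fy': 371.64829954431775, 'cx': 321.1513724158826, 'cy': 235.2817049029025, 'T_tool_cam': array([[-1.07458351e-03,  2.80080049e-01, -9.59976047e-01,
        -1.41552939e-01],
       [ 9.99999388e-01,  4.74100212e-05, -1.10555285e-03,
        -7.54734707e-04],
       [-2.64130812e-04, -9.59976647e-01, -2.80079929e-01,
        -7.03470725e-02],
       [ 0.00000000e+00,  0.00000000e+00,  0.00000000e+00,
         1.00000000e+00]])}
cam_peg []
push_face [(0.75, [124, 159])]
cam_pivot [(0.87, [244, 78])]
crate_in [(0.85, [375, 183]), (0.18, [285, 169])]
jar_a [(0.95, [286, 168]), (0.67, [230, 165]), (0.57, [62, 163])]
jar_b [(0.95, [286, 168]), (0.67, [230, 165]), (0.57, [62, 163])]
```

View pics/scene0.png

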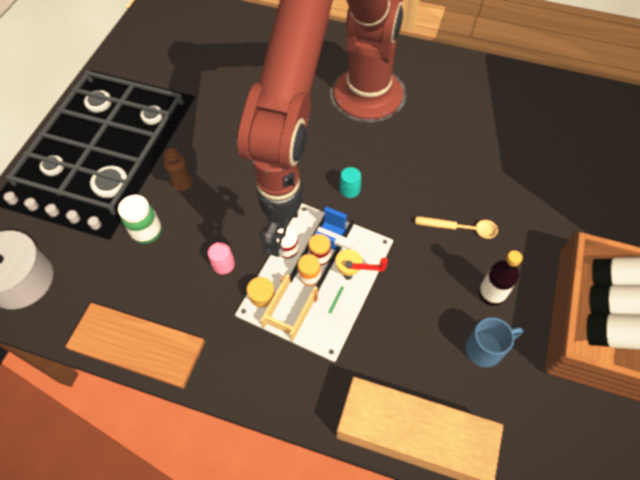

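View pics/side0.png

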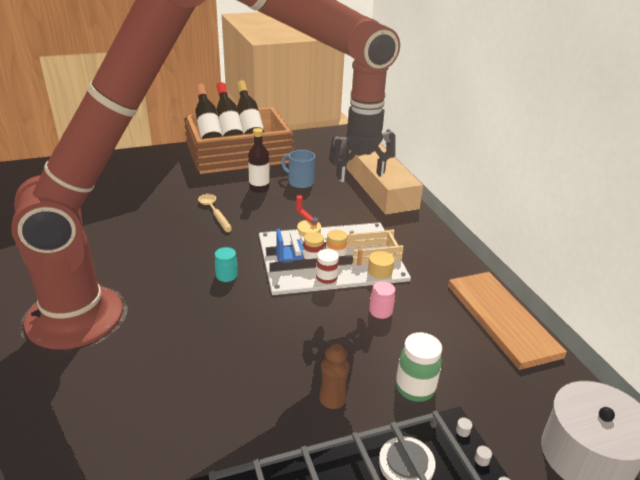

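View pics/wrist0.png

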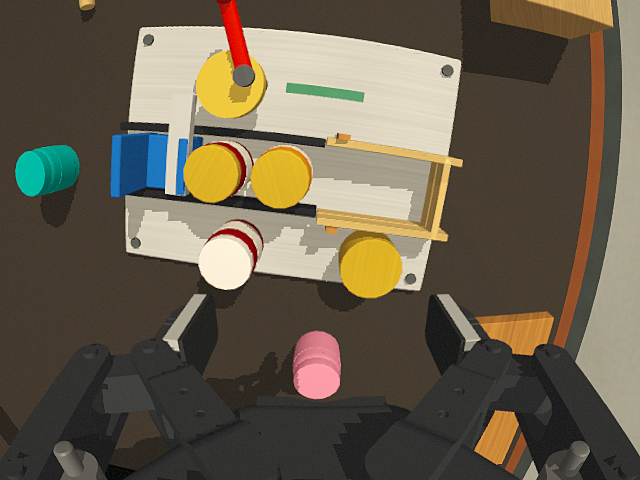

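```bash
cat > h.py <<'E'
from station import readout,camera,camera_model,order,nets,robot
import cv2,numpy as np
from scipy.spatial.transform import Rotation as R
from scipy.optimize import least_squares
def proj(c,P,obs=None):
    m=camera_model(c); P=np.atleast_2d(P)
    if c=='wrist':
        T=np.eye(4);T[:3,:3]=R.from_rotvec(obs['orientation']).as_matrix();T[:3,3]=obs['ee_pos'];T=T@m['T_tool_cam']
    else: T=m['extrinsics']
    q=(P-T[:3,3])@T[:3,:3]; x,y,z=q[:,0],-q[:,1],-q[:,2]
    if c=='wrist':
        r=np.hypot(x,y);th=np.arctan2(r,z);s=th/r;return np.c_[m['cx']+m['fx']*x*s,m['cy']+m['fy']*y*s]
    return np.c_[m['cx']+m['fx']*x/z,m['cy']+m['fy']*y/z]
def jw(p,P):
    P=np.atleast_2d(P)/1000.; c,s=np.cos(p[2]),np.sin(p[2])
    return np.c_[p[0]+c*P[:,0]-s*P[:,1],p[1]+s*P[:,0]+c*P[:,1],P[:,2]]
E
python3 - <<'E'
from h import *
o=readout.get_obs(); print(R.from_rotvec(o['orientation']).as_matrix().round(2), robot.grip_point_offset)
J=np.array([[-140,140,12],[195,140,12],[195,-110,12],[-140,-110,12]],float)
W=np.array([[138,27],[462,60],[412,292],[126,250]],float)
S=np.array([[392,241],[332,355],[238,310]],float)
D=np.array([[270,289],[407,271]])
def f(p):return np.r_[(proj('wrist',jw(p,J),o)-W).ravel(),(proj('scene',jw(p,J[:3]))-S).ravel()]
best=min((least_squares(f,[.65,.1,a],loss='soft_l1') for a in (-3,-1.5,0,1.5)),key=lambda r:r.cost)
p=best.x;print(p,best.cost,f(p).round(1))
np.save('p.npy',p)
print(proj('wrist',jw(p,[[-3,82,60],[124,0,12],[-3,82,70]]),o).round(),proj('side',jw(p,J)).round())
def g(a):
    return jw(p,[-3+75*np.cos(a),82+75*np.sin(a),105])
for a in np.arange(1.4,2.6,.1): print(a.round(1),proj('scene',g(a)).round(),proj('side',g(a)).round(),proj('wrist',g(a),o).round())
for s in (0,): print('paddle', proj('wrist',jw(p,[[-90,27,92]]),o))
im=cv2.imread('pics/scene0.png')[170:370,220:420]; cv2.imwrite('pics/sc_crop.png',cv2.resize(im,(800,600)[:1]*0 or (600,600),interpolation=cv2.INTER_CUBIC))
im=cv2.imread('pics/wrist0.png')[0:300,90:490]; cv2.imwrite('pics/wr_crop.png',cv2.resize(im,(800,600),interpolation=cv2.INTER_CUBIC))
im=cv2.imread('pics/side0.png')[180:300,250:410]; cv2.imwrite('pics/si_crop.png',cv2.resize(im,(800,600),interpolation=cv2.INTER_CUBIC))
E
```

```text
[[-0.  1.  0.]
 [ 0.  0. -1.]
 [-1. -0. -0.]] 0.0187
[ 0.57663766  0.03609913 -0.14301645] 21.50575057987412 [-0.5 -3.  -0.7  0.6  4.5  0.9 -4.8  0.4  0.8 -1.5  0.9  5.2 -4.4  2.6]
[[244.  76.]
 [372. 183.]
 [242.  75.]] [[259. 233.]
 [381. 223.]
 [410. 279.]
 [270. 292.]]
1.4 [[377. 275.]] [[314. 195.]] [[265. -23.]]
1.5 [[379. 272.]] [[311. 195.]] [[255. -25.]]
1.6 [[380. 270.]] [[309. 195.]] [[246. -26.]]
1.7 [[382. 267.]] [[306. 196.]] [[236. -25.]]
1.8 [[382. 264.]] [[303. 196.]] [[226. -24.]]
1.9 [[383. 261.]] [[301. 197.]] [[216. -22.]]
2.0 [[383. 258.]] [[298. 197.]] [[207. -18.]]
2.1 [[383. 255.]] [[296. 198.]] [[198. -14.]]
2.2 [[382. 252.]] [[294. 199.]] [[189. -10.]]
2.3 [[381. 249.]] [[292. 200.]] [[181.  -4.]]
2.4 [[380. 246.]] [[290. 201.]] [[174.   2.]]
2.5 [[378. 243.]] [[288. 203.]] [[167.   9.]]
2.6 [[377. 241.]] [[287. 204.]] [[160.  17.]]
paddle [[127.80495975 132.88586092]]
```

View pics/sc_crop.png

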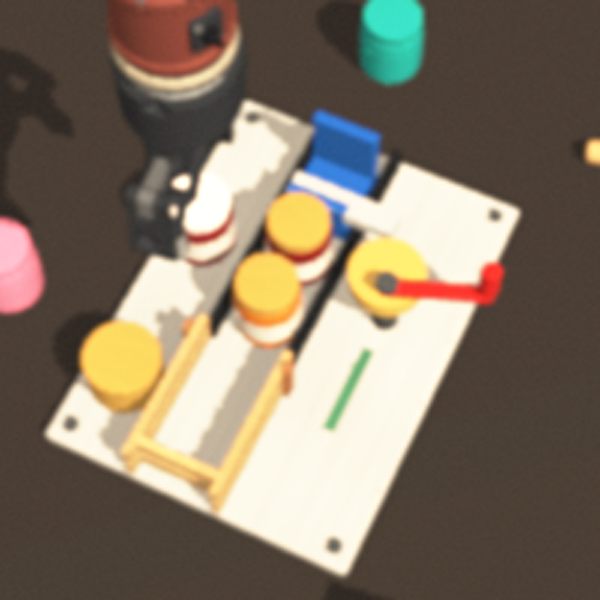

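View pics/wr_crop.png

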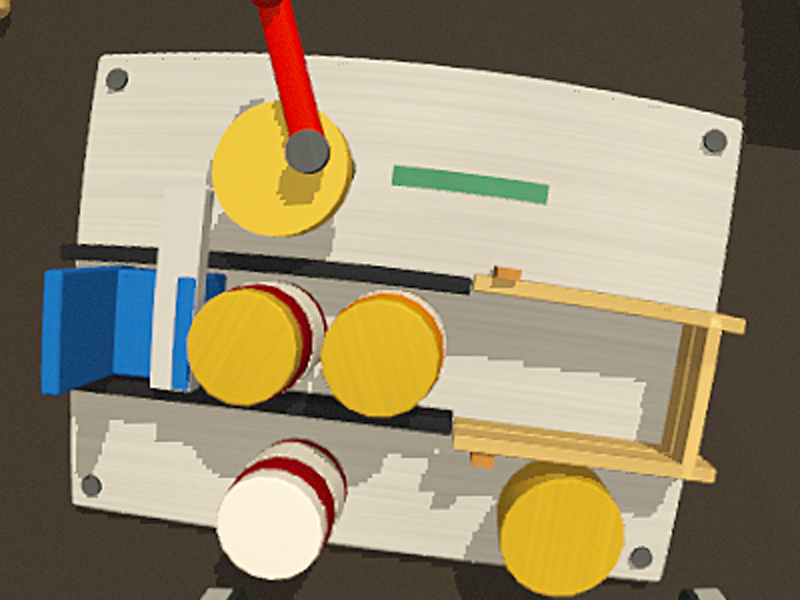

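View pics/si_crop.png

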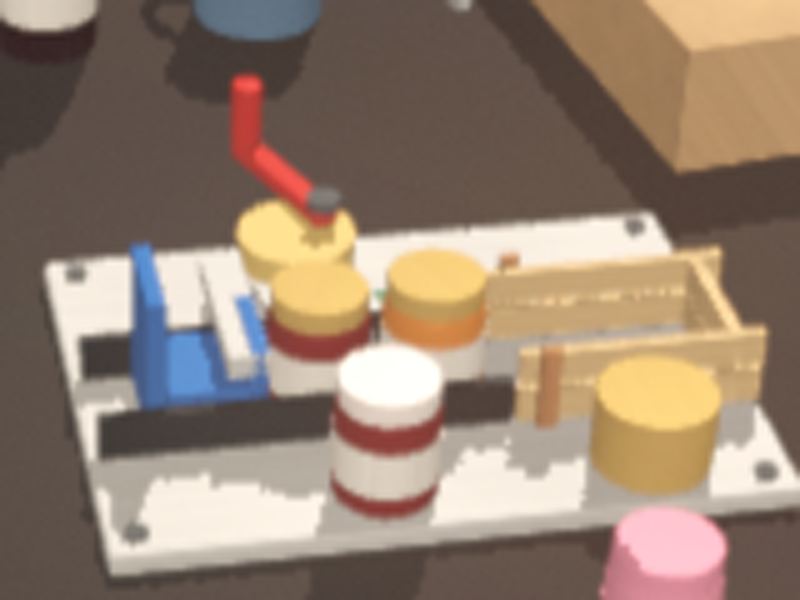

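```bash
python3 - <<'E'
from h import *
o=readout.get_obs()
J=np.array([[-140,140,12],[195,140,12],[195,-110,12],[-140,-110,12]],float)
W=np.array([[140,27.5],[461.5,60],[421,290],[126,251.5]]);S=np.array([[393.3,240],[335.7,362],[235,315],[302.7,202.7]])
D=np.array([[259.6,233],[381,222.6],[272,295]])
f=lambda p:np.r_[(proj('wrist',jw(p,J),o)-W).ravel(),(proj('scene',jw(p,J))-S).ravel(),(proj('side',jw(p,J[[0,1,3]]))-D).ravel()]
r=least_squares(f,[.57,.03,-.14],loss='soft_l1');p=r.x;print(p,f(p).round(1));np.save('p.npy',p)
# peg angle
g=lambda a:jw(p,[-3+75*np.cos(a),82+75*np.sin(a),105])
h=lambda a:np.r_[(proj('scene',g(a[0]))-[384,259.5]).ravel(),(proj('side',g(a[0]))-[299.4,197]).ravel()]
ra=least_squares(h,[1.9]);print('angle',ra.x,ra.fun,g(ra.x[0]))
# other things on the counter
for n in ['juice_bottle','mug','spare_jar','lid_stack','spoon','cam_peg','push_face']:
  z=0.06 if n=='push_face' else .092 if n=='cam_peg' else 0.012 if n in('spare_jar','lid_stack') else 0
  for c in ('scene','side'):
    for d in nets.spot_point(c,n)[:2]:
      v,u=d['location'][0]*480,d['location'][1]*640
      s=least_squares(lambda q:(proj(c,[q[0],q[1],z])-[u,v]).ravel(),[.6,.1]).x
      print(n,c,round(d['confidence'],2),s.round(3), 'jig', (np.array([[np.cos(p[2]),np.sin(p[2])],[-np.sin(p[2]),np.cos(p[2])]])@(s-p[:2])).round(3))
E
```

```text
[ 0.57992361  0.03649919 -0.12987234] [-1.5 -2.7  1.4 -2.2  0.1  0.5 -1.3  0.3 -1.1 -0.2 -1.7 -0.6 -1.2 -0.1
 -2.2  0.4 -0.3 -0.2 -0.1  0.2  0.5 -3. ]
angle [1.96295009] [-1.1589029  -0.01604981  0.05102113  0.10419514] [[0.56812215 0.19063222 0.105     ]]
juice_bottle scene 0.72 [0.525 0.446] jig [-0.107  0.399]
juice_bottle side 0.76 [0.535 0.476] jig [-0.101  0.43 ]
mug scene 0.58 [0.663 0.456] jig [0.028 0.427]
mug side 0.64 [0.664 0.462] jig [0.029 0.432]
spare_jar scene 0.71 [ 0.561 -0.047] jig [-0.008 -0.085]
spare_jar scene 0.42 [ 0.69  -0.055] jig [ 0.121 -0.077]
spare_jar side 0.67 [ 0.56  -0.034] jig [-0.01  -0.072]
lid_stack scene 0.95 [ 0.688 -0.054] jig [ 0.119 -0.075]
lid_stack side 0.92 [ 0.694 -0.054] jig [ 0.125 -0.075]
spoon side 0.76 [0.366 0.352] jig [-0.253  0.285]
spoon side 0.62 [0.626 0.047] jig [0.045 0.017]
cam_peg scene 0.89 [0.57 0.19] jig [-0.029  0.151]
cam_peg scene 0.65 [0.488 0.057] jig [-0.094  0.009]
cam_peg side 0.57 [0.579 0.205] jig [-0.022  0.167]
cam_peg side 0.48 [0.337 0.167] jig [-0.258  0.098]
push_face scene 0.81 [0.463 0.06 ] jig [-0.119  0.009]
push_face scene 0.47 [0.548 0.438] jig [-0.084  0.394]
push_face side 0.8 [0.462 0.05 ] jig [-0.119 -0.002]
```

```bash
cat >> h.py <<'E'
def tcp_for(a,off):
    p=np.load('p.npy')
    q=np.array([-3+75*np.cos(a)-off*np.sin(a),82+75*np.sin(a)+off*np.cos(a),80])
    return jw(p,q)[0], a-np.pi/2+p[2]   # world xyz, heading of tool z
def state():
    o=readout.get_obs();M=R.from_rotvec(o['orientation']).as_matrix()
    return o,np.arctan2(M[1,2],M[0,2]),M
E
python3 - <<'E'
from h import *
o,hd,M=state();print(o['ee_pos'],hd)
for a,off in [(1.95,40)]+[(x,19) for x in np.arange(1.95,-.01,-.15)]:
    print(round(a,2),off,tcp_for(a,off)[0].round(4),round(tcp_for(a,off)[1],3))
E
```

```text
[6.49967004e-01 3.10174882e-05 2.31284991e-01] -1.5707004536344462
1.95 40 [0.5303 0.181  0.08  ] 0.249
1.95 19 [0.5506 0.1862 0.08  ] 0.249
1.8 19 [0.5612 0.1909 0.08  ] 0.099
1.65 19 [0.5724 0.1941 0.08  ] -0.051
1.5 19 [0.5839 0.1955 0.08  ] -0.201
1.35 19 [0.5955 0.1952 0.08  ] -0.351
1.2 19 [0.6069 0.1931 0.08  ] -0.501
1.05 19 [0.6179 0.1894 0.08  ] -0.651
0.9 19 [0.6282 0.1841 0.08  ] -0.801
0.75 19 [0.6376 0.1772 0.08  ] -0.951
0.6 19 [0.6458 0.1691 0.08  ] -1.101
0.45 19 [0.6528 0.1598 0.08  ] -1.251
0.3 19 [0.6583 0.1496 0.08  ] -1.401
0.15 19 [0.6622 0.1387 0.08  ] -1.551
0.0 19 [0.6644 0.1273 0.08  ] -1.701
```

carry_out(xyz=[[-0.01,0.015,0],[-0.01,0.015,0],[-0.01,0.015,0],[-0.01,0.015,0],[-0.01,0.015,0],[-0.01,0.015,0],[-0.01,0.015,0],[-0.01,0.015,0],[-0.01,0.015,0],[-0.01,0.015,0],[-0.01,0.015,0],[-0.01,0.015,0]], rot=[[0,0,0.12],[0,0,0.12],[0,0,0.12],[0,0,0.12],[0,0,0.12],[0,0,0.12],[0,0,0.12],[0,0,0.12],[0,0,0.12],[0,0,0.12],[0,0,0.12],[0,0,0.12]], hand=[1,1,1,1,1,1,1,1,1,1,1,1])

```text
time: 2.75
ee_pos: [0.5271, 0.1797, 0.2321]
orientation: [0.064, 1.56, -0.062]
force: [-0.4, 0.7, 0.8]
width: 0.0003
```

```bash
python3 - <<'E'
from h import *
o,hd,M=state();print(o['time'],o['ee_pos'],hd,M.round(2),o['joint_positions'].round(2),o['width'])
E
```

```text
2.75 [0.52710374 0.17966511 0.23211891] -0.08061215105111583 [[ 0.01  0.08  1.  ]
 [ 0.    1.   -0.08]
 [-1.    0.    0.01]] [-0.09  0.49 -0.43  1.7   0.24  0.99  0.89] 0.0002917988327193692
```

carry_out(xyz=[[0.001,0,-0.02],[0.001,0,-0.02],[0.001,0.001,-0.02],[0,0,-0.02]], rot=[[0,0,0.11],[0,0,0.11],[0,0,0.11],[0,0,0]], hand=[1,1,1,1])

```text
time: 3.08
ee_pos: [0.5307, 0.1893, 0.1567]
orientation: [-0.209, 1.536, 0.229]
force: [0.5, -0.2, -0.9]
width: 0.0001
```

```bash
python3 - <<'E'
from h import *
o,hd,M=state();print(o['time'],o['ee_pos'],hd)
p=np.load('p.npy')
for c in ('wrist','side'):
    im=camera(c)[:,:,::-1].copy()
    for a in (1.85,1.95,2.05):
        for z in(70,105):
            u=proj(c,jw(p,[-3+75*np.cos(a),82+75*np.sin(a),z]),o)[0]
            cv2.circle(im,tuple(int(v) for v in u),2,(255,255,0),-1)
    if c=='side': im=cv2.resize(im[130:310,200:440],(800,600))
    cv2.imwrite(f'pics/{c}1.png',im)
E
```

```text
3.0833 [0.53067592 0.18928318 0.15668188] 0.280281984765595
```

View pics/wrist1.png

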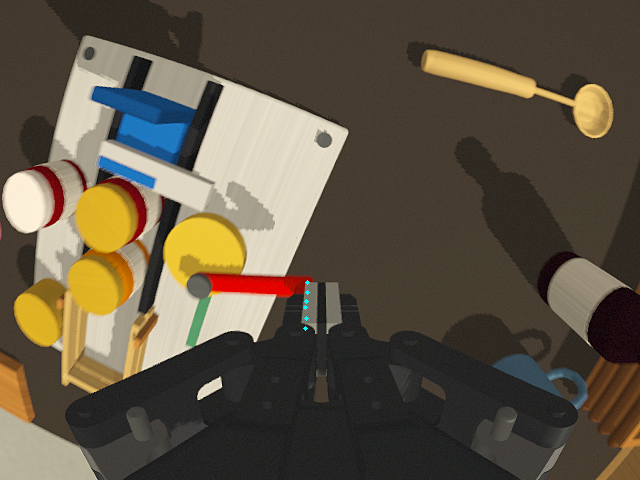

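View pics/side1.png

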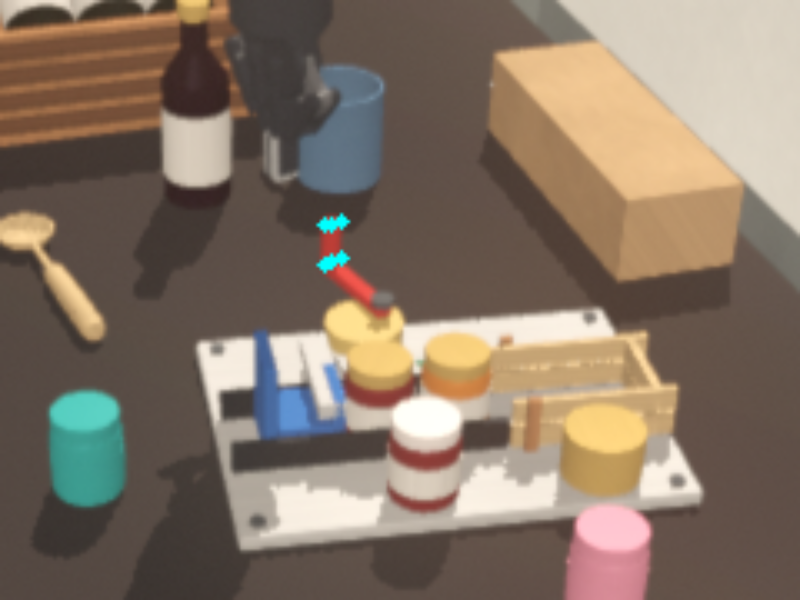

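carry_out(xyz=[[-0.001,-0.004,-0.02],[0,-0.004,-0.02],[0,0,-0.02],[0,0,-0.015],[0,0,0]], rot=[[0,0,-0.03],[0,0,0],[0,0,0],[0,0,0],[0,0,0]], hand=[1,1,1,1,1])

```text
time: 3.6
ee_pos: [0.5322, 0.1805, 0.0829]
orientation: [-0.178, 1.536, 0.196]
force: [0.1, -0.9, 0.5]
width: 0.0001
```

```bash
python3 - <<'E'
from h import *
o,hd,M=state();print(o['time'],o['ee_pos'],hd)
for c in ('side','scene'):
    im=camera(c)[:,:,::-1]
    im=im[130:310,200:440] if c=='side' else im[150:330,240:480]
    cv2.imwrite(f'pics/{c}2.png',cv2.resize(im,(800,600),interpolation=cv2.INTER_CUBIC))
E
```

```text
3.6 [0.53217655 0.18045618 0.08291884] 0.23912370460825166
```

View pics/side2.png

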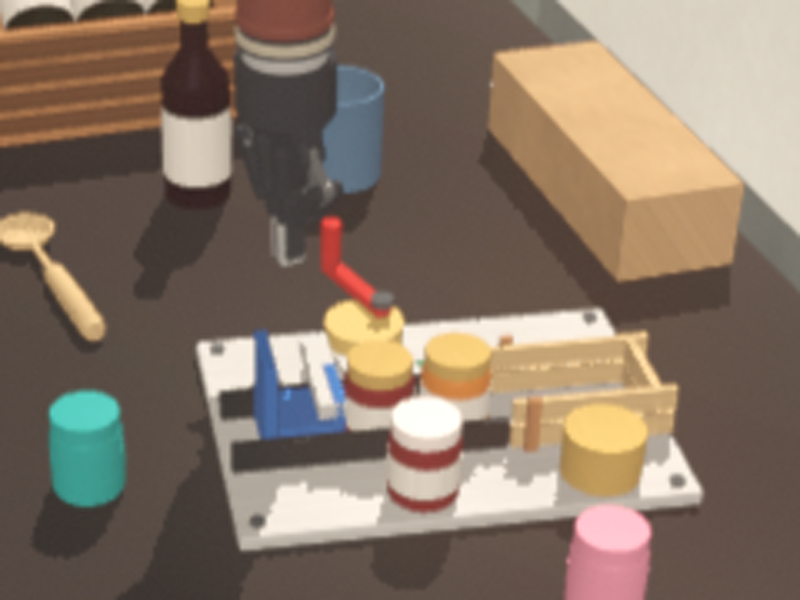

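View pics/scene2.png

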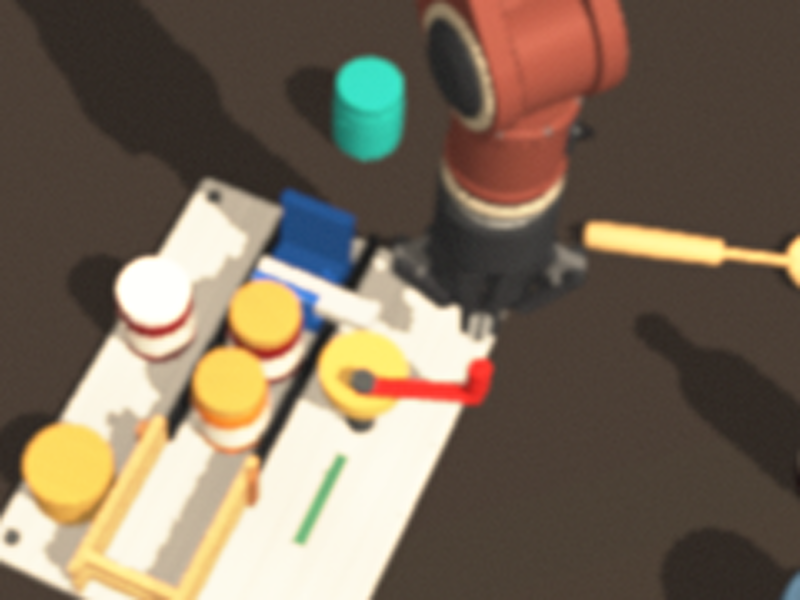

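carry_out(xyz=[[0.009,0.003,-0.002],[0.009,0.003,0],[0.0055,0.0025,0],[0.0055,0.0025,0],[0.0056,0.0017,0],[0.0056,0.0015,0],[0.0058,0.0008,0],[0.0058,0.0006,0]], rot=[[0,0,0],[0,0,0],[0,0,-0.07],[0,0,-0.07],[0,0,-0.075],[0,0,-0.075],[0,0,-0.075],[0,0,-0.075]], hand=[1,1,1,1,1,1,1,1])

```text
time: 4.37
ee_pos: [0.5769, 0.1987, 0.092]
orientation: [0.175, 1.549, -0.17]
force: [-3.4, -0.5, -1.9]
width: 0.0
```

```bash
cat > look.py <<'E'
from h import *
import sys
n=sys.argv[1]
o,hd,M=state();print(o['time'],o['ee_pos'],hd,o['force'].round(1))
p=np.load('p.npy');d=(o['ee_pos'][:2]-p[:2]);c,s=np.cos(p[2]),np.sin(p[2]);print('jig tcp',c*d[0]+s*d[1],-s*d[0]+c*d[1])
ims=[]
for c in ('side','scene'):
    im=camera(c)[:,:,::-1]
    im=im[130:310,200:380] if c=='side' else im[150:330,250:430]
    ims.append(cv2.resize(im,(400,400),interpolation=cv2.INTER_CUBIC))
cv2.imwrite(f'pics/L{n}.png',np.hstack(ims))
E
python3 look.py 3
```

```text
4.3667 [0.57694397 0.19868077 0.09204028] -0.2205274976470749 [-3.4 -0.5 -1.9]
jig tcp -0.023958285875897437 0.16042986882322466
```

View pics/L3.png

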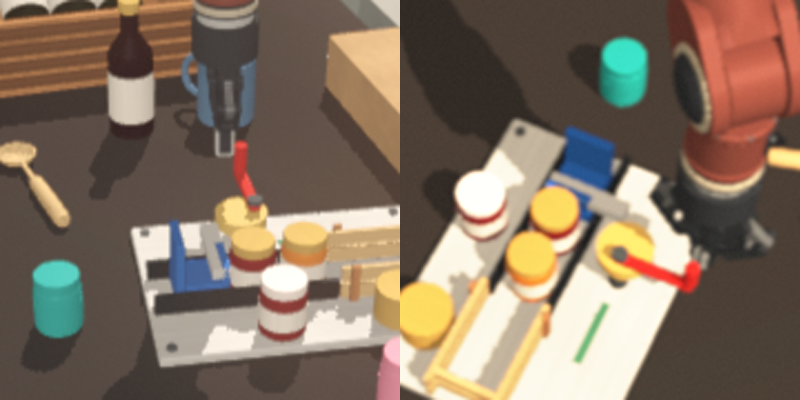

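carry_out(xyz=[[0.004,-0.002,-0.006],[0.006,-0.001,-0.005],[0.006,-0.0005,-0.001],[0.006,-0.001,-0.001],[0.006,-0.0015,-0.001],[0.005,-0.002,-0.001],[0.0055,-0.002,-0.001],[0.0055,-0.002,-0.001]], rot=[[0,0,0],[0,0,-0.05],[0,0,-0.06],[0,0,-0.07],[0,0,-0.07],[0,0,-0.07],[0,0,-0.075],[0,0,-0.075]], hand=[1,1,1,1,1,1,1,1])

```text
time: 5.13
ee_pos: [0.6204, 0.1923, 0.0831]
orientation: [0.545, 1.487, -0.53]
force: [-3.1, 0.6, 1.5]
width: -0.0002
```

```bash
python3 look.py 4
```

```text
5.1333 [0.62036262 0.19230789 0.08307371] -0.6882658050773162 [-3.1  0.6  1.5]
jig tcp 0.019920048287038503 0.15973369940911533
```

View pics/L4.png

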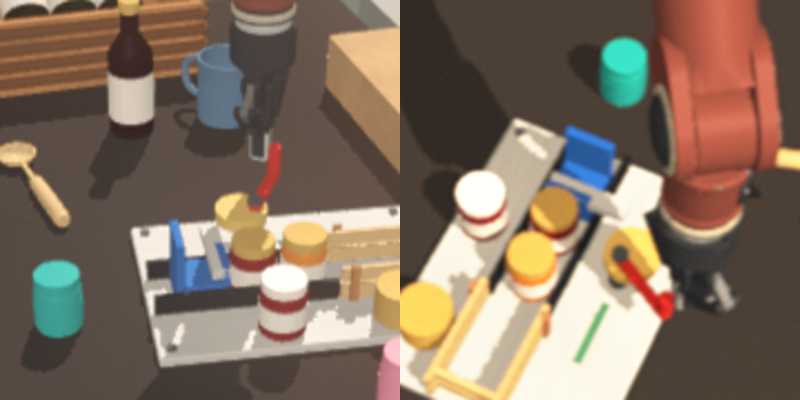

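carry_out(xyz=[[0.004,-0.004,-0.001],[0.005,-0.004,-0.001],[0.005,-0.0035,-0.001],[0.005,-0.0035,-0.001],[0.0042,-0.004,-0.001],[0.004,-0.0045,-0.001],[0.0038,-0.0047,-0.001],[0.0035,-0.005,-0.001]], rot=[[0,0,-0.07],[0,0,-0.07],[0,0,-0.07],[0,0,-0.07],[0,0,-0.07],[0,0,-0.07],[0,0,-0.07],[0,0,-0.07]], hand=[1,1,1,1,1,1,1,1])

```text
time: 5.9
ee_pos: [0.6546, 0.1711, 0.081]
orientation: [0.976, 1.334, -0.936]
force: [-1.9, 1.9, 1.4]
width: 0.0
```

```bash
python3 look.py 5
```

```text
5.9 [0.65462694 0.17105349 0.08095275] -1.2347779533867482 [-1.9  1.9  1.4]
jig tcp 0.05664841570993856 0.143095784525817
```

View pics/L5.png

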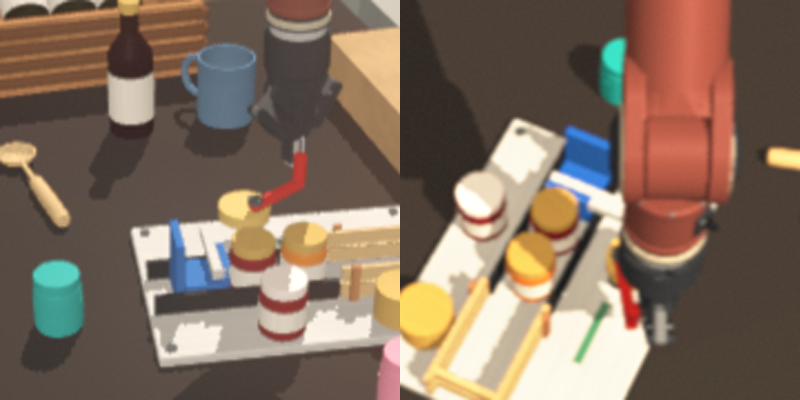

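carry_out(xyz=[[0.001,-0.005,-0.001],[0.001,-0.005,-0.001],[0.001,-0.005,-0.001],[0.001,-0.005,-0.001],[0.001,-0.005,-0.001],[0.001,-0.005,-0.001]], rot=[[0,0,-0.05],[0,0,-0.06],[0,0,-0.06],[0,0,-0.06],[0,0,-0.06],[0,0,-0.05]], hand=[1,1,1,1,1,1])

```text
time: 6.5
ee_pos: [0.6669, 0.1535, 0.0809]
orientation: [1.233, 1.191, -1.151]
force: [-0.9, 2.4, 2.2]
width: 0.0003
```

```bash
python3 look.py 6
```

```text
6.5 [0.66690601 0.1535316  0.08091383] -1.5532545687092854 [-0.9  2.4  2.2]
jig tcp 0.07109329472120507 0.12731168821775202
```

View pics/L6.png

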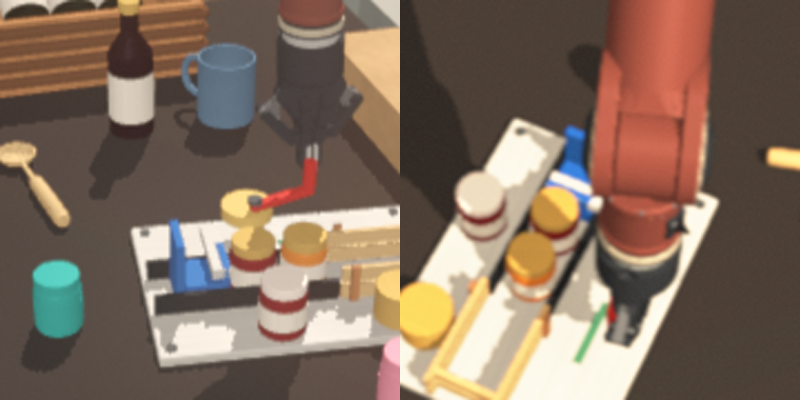

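carry_out(xyz=[[-0.0005,-0.005,-0.001],[-0.0005,-0.005,-0.001],[-0.0005,-0.005,-0.001],[-0.0005,-0.005,-0.001],[-0.0005,-0.005,-0.001]], rot=[[0,0,-0.03],[0,0,-0.03],[0,0,-0.03],[0,0,-0.03],[0,0,-0.03]], hand=[1,1,1,1,1])

```text
time: 7.02
ee_pos: [0.6723, 0.1327, 0.0806]
orientation: [1.355, 1.105, -1.238]
force: [2.4, 2.9, 2.6]
width: -0.0002
```

```bash
cat >> look.py <<'E'
for a in np.arange(-.3,.41,.1):print(a.round(1),proj('side',jw(p,[[-3+75*np.cos(a),82+75*np.sin(a),z] for z in (70,105)])).round(1).tolist())
print(proj('side',jw(p,[-3,82,70])).round(1), 'scene pivot',proj('scene',jw(p,[-3,82,70])).round(1))
E
python3 look.py 7;python3 - <<'E'
from h import *
im=camera('side')[:,:,::-1][170:260,280:400];cv2.imwrite('pics/S7.png',cv2.resize(im,(800,600),interpolation=cv2.INTER_CUBIC))
E
```

```text
7.0167 [0.67234644 0.1326571  0.08059886] -1.7006678617180577 [2.4 2.9 2.6]
jig tcp 0.07919130911898704 0.10731756188052653
-0.3 [[344.6, 224.0], [345.5, 212.2]]
-0.2 [[344.6, 222.4], [345.5, 210.6]]
-0.1 [[344.3, 220.9], [345.2, 209.1]]
0.0 [[343.8, 219.3], [344.6, 207.6]]
0.1 [[342.9, 217.8], [343.7, 206.1]]
0.2 [[341.8, 216.4], [342.6, 204.7]]
0.3 [[340.4, 215.0], [341.2, 203.3]]
0.4 [[338.8, 213.7], [339.6, 202.0]]
[[315.1 221.6]] scene pivot [[348.1 265.2]]
```

View pics/S7.png

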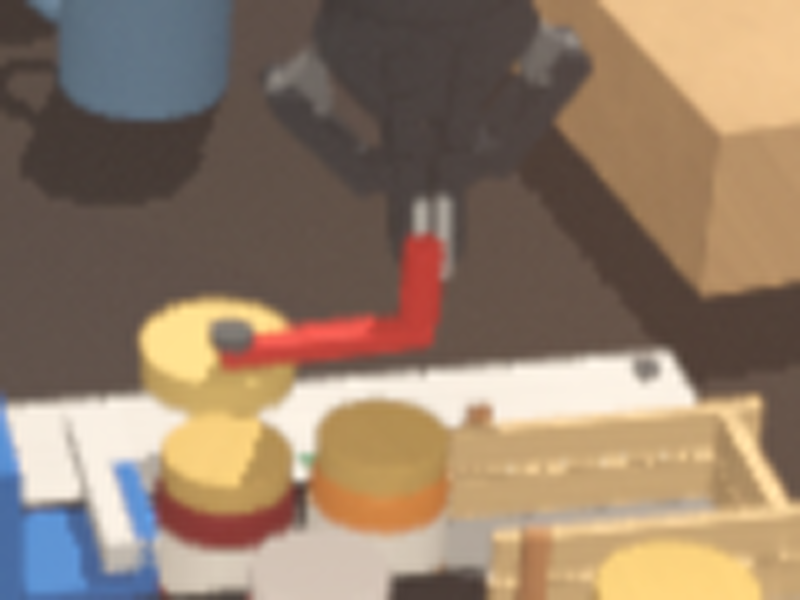

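carry_out(xyz=[[-0.002,-0.006,0],[-0.002,-0.006,0],[0,0,0]], rot=[[0,0,0],[0,0,0],[0,0,0]], hand=[1,1,1])

```text
time: 7.42
ee_pos: [0.666, 0.1181, 0.0784]
orientation: [1.348, 1.107, -1.242]
force: [1.3, 2.1, 1.2]
width: -0.0004
```

```bash
python3 look.py 8|head -2;python3 - <<'E'
from h import *
im=camera('side')[:,:,::-1][170:260,280:400];cv2.imwrite('pics/S8.png',cv2.resize(im,(800,600),interpolation=cv2.INTER_CUBIC))
E
```

```text
7.4167 [0.66599059 0.11812307 0.07836537] -1.698468689656166 [1.3 2.1 1.2]
jig tcp 0.0747712545375762 0.09208279447417608
```

View pics/S8.png

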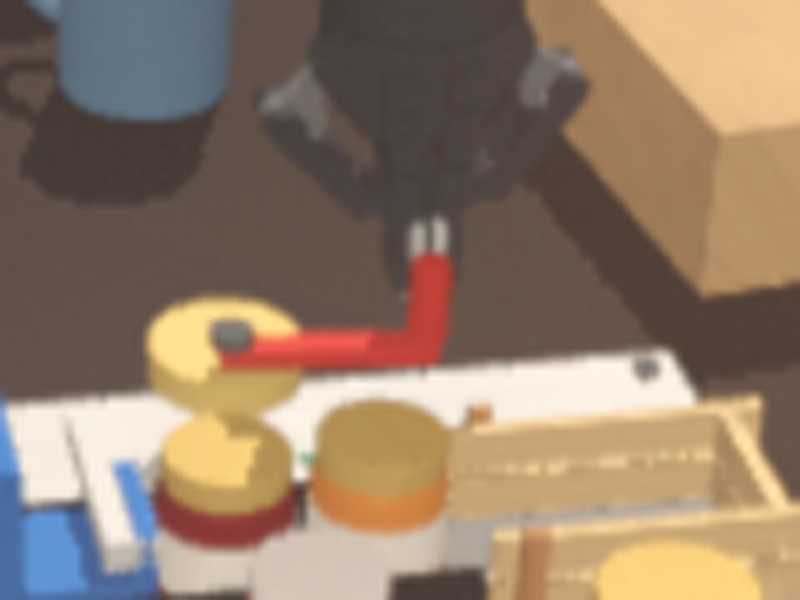

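carry_out(xyz=[[0.001,0.01,0.002],[0.002,0.02,0.01],[0,0.01,0.04],[0,0,0.04],[-0.02,0,0.03],[-0.03,-0.01,0.01],[-0.03,-0.01,0],[-0.03,-0.01,0]], rot=[[0,0,0],[0,0,0],[0,0,0],[0,0,0],[0,0,0],[0,0,0],[0,0,0],[0,0,0]], hand=[1,1,1,1,1,1,1,1])

```text
time: 8.23
ee_pos: [0.5504, 0.1297, 0.2073]
orientation: [1.328, 1.115, -1.262]
force: [0.8, 0.1, -0.2]
width: -0.0002
```

```bash
python3 look.py 9|head -2;python3 - <<'E'
from h import *
o=readout.get_obs();p=np.load('p.npy')
cv2.imwrite('pics/W9.png',camera('wrist')[:,:,::-1])
P=[[-3,82,70],[72,82,105],[72,82,12],[-90,27,92],[-90,-27,92],[-90,0,60]]
print(proj('wrist',jw(p,P),o).round())
E
```

```text
8.2333 [0.55037864 0.12974757 0.20729363] -1.6963137780674449 [ 0.8  0.1 -0.2]
jig tcp -0.04137252421917386 0.08863677884797469
[[371. 227.]
 [477. 238.]
 [436. 211.]
 [259. 304.]
 [264. 361.]
 [265. 315.]]
```

View pics/W9.png

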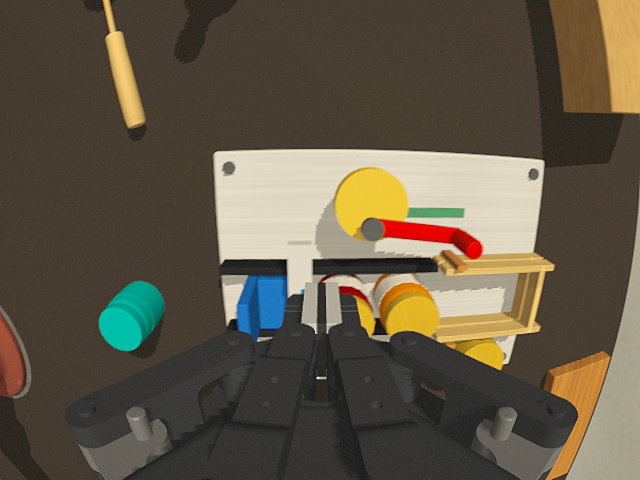

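View pics/L9.png

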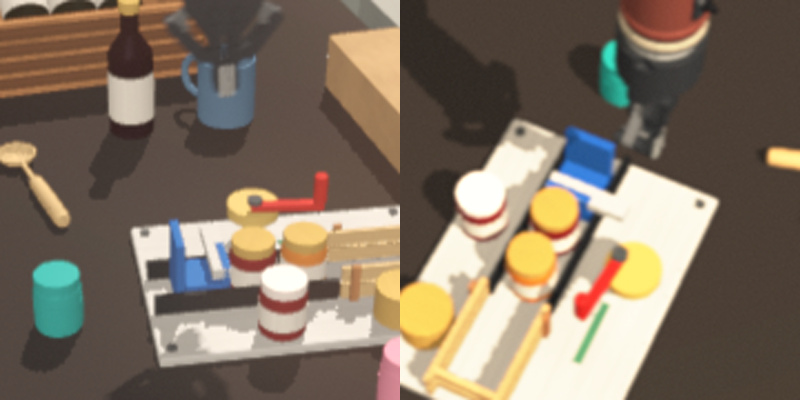

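```bash
python3 - <<'E'
from h import *
o,hd,M=state();p=np.load('p.npy');print(o['ee_pos'])
im=camera('wrist');cv2.imwrite('pics/W10.png',cv2.resize(im[150:330,210:450][:,:,::-1],(800,600)))
camera('scene');camera('side')
for a in np.arange(-.4,.21,.1):
    g=jw(p,[-3+75*np.cos(a),82+75*np.sin(a),105]);print(a.round(1),[proj(c,g,o).round(1).tolist() for c in ('wrist','scene','side')])
print('pivot',[proj(c,jw(p,[-3,82,70]),o).round(1).tolist() for c in ('wrist','scene','side')])
for c in ('scene','side'):
    im=camera(c).astype(int);
    m=((im[:,:,0]>130)&(im[:,:,1]<70)&(im[:,:,2]<70)).astype(np.uint8)
    n,l,s,ce=cv2.connectedComponentsWithStats(m)
    for i in range(1,n):
        x,y=ce[i]
        if s[i,4]>30 and 250<x<400 and 180<y<330: print(c,s[i],ce[i])
# paddle
for x in (-120,-110,-100,-90): print(x,[proj(c,jw(p,[[x,27,92],[x,-27,92]]),o).round().tolist() for c in ('scene','side')])
E
```

```text
[0.54827228 0.12832727 0.20637329]
-0.4 [[[460.0, 277.4]], [[323.1, 278.5]], [[345.1, 213.7]]]
-0.3 [[[464.2, 268.6]], [[325.6, 280.7]], [[345.5, 212.2]]]
-0.2 [[[467.5, 259.4]], [[328.2, 282.7]], [[345.5, 210.6]]]
-0.1 [[[470.0, 250.0]], [[331.2, 284.5]], [[345.2, 209.1]]]
-0.0 [[[471.6, 240.4]], [[334.2, 286.0]], [[344.6, 207.6]]]
0.1 [[[472.3, 230.6]], [[337.5, 287.2]], [[343.7, 206.1]]]
0.2 [[[471.9, 220.8]], [[340.9, 288.2]], [[342.6, 204.7]]]
pivot [[[365.4, 228.8]], [[348.1, 265.2]], [[315.1, 221.6]]]
scene [330 267  18  26 116] [337.46551724 280.60344828]
side [340 210   8  14  73] [343.60273973 216.4109589 ]
side [306 244  18   7  52] [313.71153846 248.21153846]
side [319 264  18   6  53] [327.26415094 267.16981132]
-120 [[[348.0, 212.0], [327.0, 203.0]], [[272.0, 230.0], [276.0, 242.0]]]
-110 [[[346.0, 215.0], [325.0, 207.0]], [[277.0, 229.0], [280.0, 242.0]]]
-100 [[[344.0, 218.0], [323.0, 210.0]], [[281.0, 229.0], [284.0, 241.0]]]
-90 [[[342.0, 221.0], [321.0, 213.0]], [[285.0, 229.0], [288.0, 241.0]]]
```

```bash
python3 - <<'E'
from h import *
a=camera('scene')[180:320,290:430][:,:,::-1];b=camera('side')[170:290,250:370][:,:,::-1]
cv2.imwrite('pics/X10.png',np.hstack([cv2.resize(a,(400,400),interpolation=2),cv2.resize(b,(400,400),interpolation=2)]))
E
```

```text
(no output)
```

View pics/X10.png

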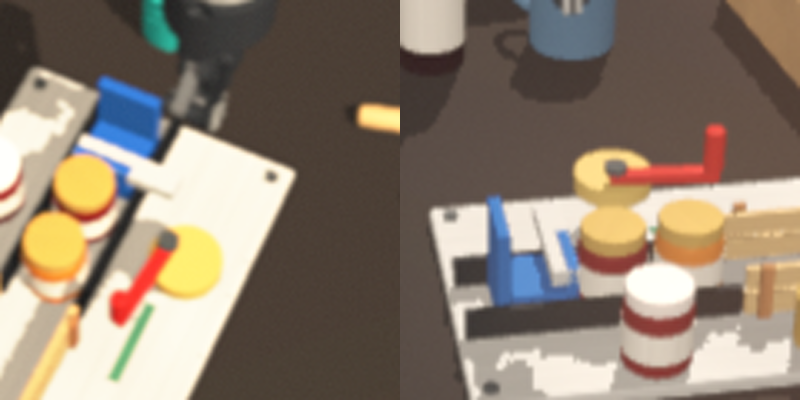

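```bash
python3 - <<'E'
from h import *
o,hd,M=state();p=np.load('p.npy')
for c,u in (('scene',(351,191)),('side',(227,272))):
    print(least_squares(lambda q:(proj(c,[q[0],q[1],.03])-u).ravel(),[.6,.1]).x)
print(o['ee_pos'],hd,o['joint_positions'].round(2))
for x in(-150,-145,-140,-115,0): print(x,jw(p,[x,0,55]).round(4))
E
```

```text
[0.36416025 0.05951571]
[0.33909456 0.02545964]
[0.55226951 0.12940968 0.20599159] -1.6975754035640083 [-0.36  0.49  0.13  1.75 -0.07  0.86 -0.33]
-150 [[0.4312 0.0559 0.055 ]]
-145 [[0.4361 0.0553 0.055 ]]
-140 [[0.4411 0.0546 0.055 ]]
-115 [[0.4659 0.0514 0.055 ]]
0 [[0.5799 0.0365 0.055 ]]
```

carry_out(xyz=[[-0.009,-0.006,0],[-0.009,-0.006,0],[-0.009,-0.006,0],[-0.009,-0.006,0],[-0.009,-0.006,0],[-0.009,-0.006,0],[-0.009,-0.006,0],[-0.009,-0.006,0],[-0.009,-0.006,0],[-0.009,-0.006,0],[-0.009,-0.006,0],[-0.009,-0.006,0]], rot=[[0,0,0.12],[0,0,0.12],[0,0,0.12],[0,0,0.12],[0,0,0.12],[0,0,0.12],[0,0,0.12],[0,0,0.12],[0,0,0.12],[0,0,0.12],[0,0,0.12],[0,0,0.12]], hand=[1,1,1,1,1,1,1,1,1,1,1,1])

```text
time: 9.73
ee_pos: [0.4478, 0.0575, 0.2031]
orientation: [0.194, 1.568, -0.117]
force: [-0.4, -0.3, 0.4]
width: -0.0002
```

```bash
python3 - <<'E'
from h import *
o,hd,M=state();print(o['ee_pos'],hd,M.round(2),o['joint_positions'].round(2))
cv2.imwrite('pics/W11.png',camera('wrist')[:,:,::-1])
E
```

```text
[0.44776445 0.05750495 0.20308611] -0.19770600745981484 [[ 0.    0.2   0.98]
 [ 0.05  0.98 -0.2 ]
 [-1.    0.05 -0.01]] [ 0.09  0.36 -0.32  2.01  0.09  0.78  1.11]
```

View pics/W11.png

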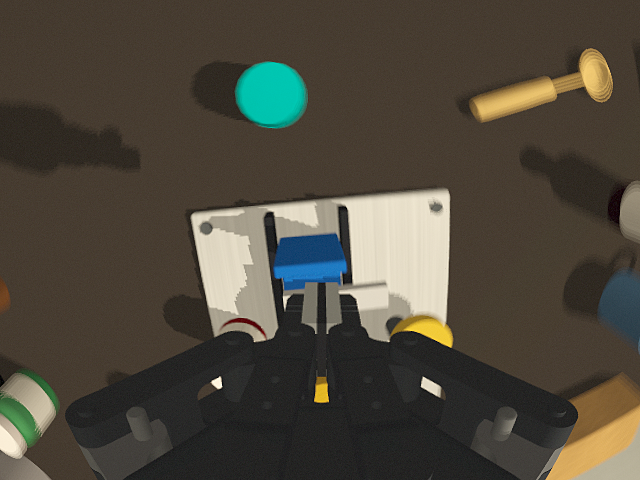

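```bash
python3 - <<'E'
from h import *
o,hd,M=state();p=np.load('p.npy')
for x in (-125,-120,-115,-110,-105,-100,-95,-90): print(x,proj('wrist',jw(p,[[x,-27,92],[x,27,92],[x,-27,13],[x,27,13]]),o).round().tolist())
print(proj('wrist',jw(p,[[-140,-110,12],[-140,140,12]]),o).round())
im=camera('wrist')[180:320,240:400][:,:,::-1];cv2.imwrite('pics/W12.png',cv2.resize(im,(640,560),interpolation=2))
E
```

```text
-125 [[276.0, 251.0], [351.0, 245.0], [282.0, 224.0], [341.0, 220.0]]
-120 [[277.0, 258.0], [352.0, 252.0], [283.0, 229.0], [341.0, 225.0]]
-115 [[278.0, 264.0], [352.0, 258.0], [283.0, 235.0], [341.0, 230.0]]
-110 [[278.0, 270.0], [352.0, 265.0], [284.0, 240.0], [342.0, 235.0]]
-105 [[279.0, 277.0], [353.0, 271.0], [284.0, 245.0], [342.0, 241.0]]
-100 [[280.0, 283.0], [353.0, 277.0], [285.0, 250.0], [342.0, 246.0]]
-95 [[281.0, 289.0], [353.0, 284.0], [285.0, 255.0], [342.0, 251.0]]
-90 [[281.0, 295.0], [353.0, 290.0], [286.0, 260.0], [343.0, 256.0]]
[[194. 216.]
 [455. 196.]]
```

View pics/W12.png

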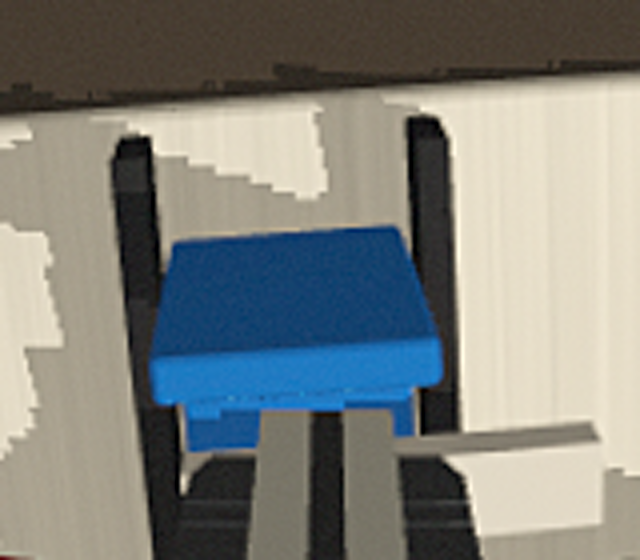

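carry_out(xyz=[[-0.006,-0.001,-0.01],[-0.006,-0.001,-0.03],[0,0,-0.03],[0,0,-0.03],[0,0,-0.03],[0,0,-0.01],[0,0,0]], rot=[[-0.02,0,0.03],[-0.02,0,0.03],[0,0,0],[0,0,0],[0,0,0],[0,0,0],[0,0,0]], hand=[1,1,1,1,1,1,1])

```text
time: 10.42
ee_pos: [0.4462, 0.058, 0.0598]
orientation: [0.145, 1.548, -0.124]
force: [0.4, 0.3, 0.6]
width: 0.0001
```

```bash
python3 look.py 13|head -2; python3 -c "
from h import *
o,hd,M=state();print(M.round(2),o['joint_positions'].round(2))"
```

```text
10.4167 [0.44621421 0.05800257 0.05980342] -0.17151300531057098 [0.4 0.3 0.6]
jig tcp -0.13536820782682008 0.004005903057356049
[[ 0.02  0.17  0.99]
 [ 0.01  0.99 -0.17]
 [-1.    0.02  0.02]] [-0.04  0.59 -0.19  2.17  0.27  0.37  0.96]
```

View pics/L13.png

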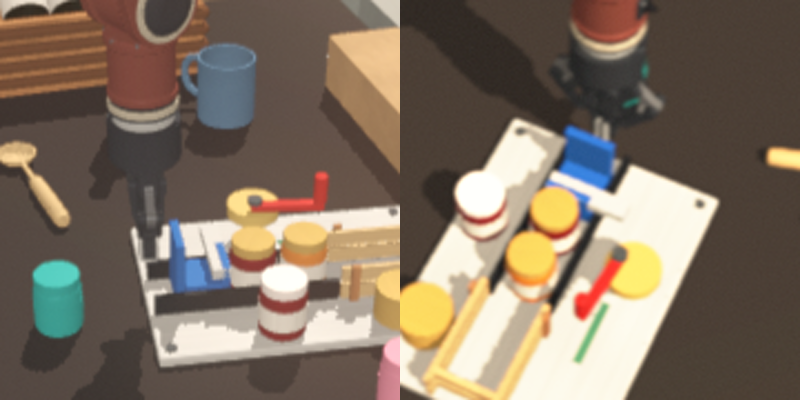

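carry_out(xyz=[[0.006,-0.002,-0.002],[0.006,-0.002,-0.001],[0.006,-0.001,0],[0.006,-0.001,0],[0.006,-0.001,0],[0.006,-0.0008,0],[0.006,-0.0008,0],[0.006,-0.0008,0]], rot=[[0,0,0.02],[0,0,0.02],[0,0,0],[0,0,0],[0,0,0],[0,0,0],[0,0,0],[0,0,0]], hand=[1,1,1,1,1,1,1,1])

```text
time: 11.18
ee_pos: [0.4892, 0.0508, 0.0608]
orientation: [0.111, 1.566, -0.088]
force: [-4.2, 2.5, 0.5]
width: 0.0001
```

```bash
python3 look.py 14|head -2
```

```text
11.1833 [0.48922137 0.05081892 0.06079667] -0.12644648006923567 [-4.2  2.5  0.5]
jig tcp -0.09179289600786666 0.002452507310603199
```

View pics/L14.png

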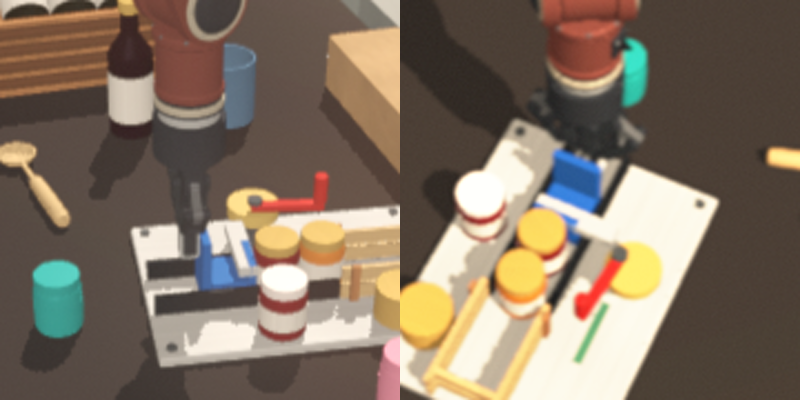

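carry_out(xyz=[[0.007,-0.0012,0],[0.007,-0.0012,0],[0.007,-0.001,0],[0.007,-0.001,0],[0.007,-0.001,0],[0.007,-0.001,0],[0.007,-0.001,0]], rot=[[0,0,0],[0,0,0],[0,0,0],[0,0,0],[0,0,0],[0,0,0],[0,0,0]], hand=[1,1,1,1,1,1,1])

```text
time: 11.87
ee_pos: [0.5291, 0.0454, 0.0611]
orientation: [0.109, 1.588, -0.087]
force: [-4.2, 1.8, -0.1]
width: 0.0004
```

```bash
python3 look.py 15|head -2
```

```text
11.8667 [0.52908405 0.04536754 0.06111163] -0.12426079279827744 [-4.2  1.8 -0.1]
jig tcp -0.05155992596614869 0.0022095576945740415
```

View pics/L15.png

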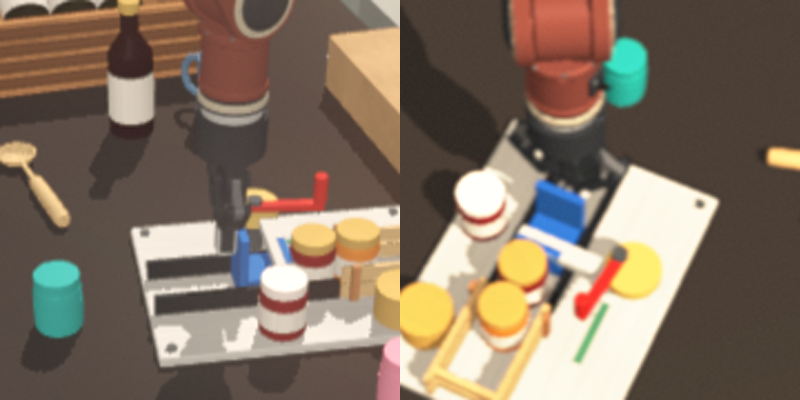

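carry_out(xyz=[[0.007,-0.0012,0],[0.007,-0.0012,0],[0.007,-0.001,0],[0.007,-0.001,0],[0.007,-0.001,0],[0.007,-0.001,0],[0.005,-0.001,0]], rot=[[0,0,0],[0,0,0],[0,0,0],[0,0,0],[0,0,0],[0,0,0],[0,0,0]], hand=[1,1,1,1,1,1,1])

```text
time: 12.55
ee_pos: [0.5668, 0.0401, 0.0615]
orientation: [0.107, 1.609, -0.086]
force: [-4.9, 2.2, 0.4]
width: -0.0002
```

```bash
python3 look.py 16|head -2
```

```text
12.55 [0.56677059 0.04009398 0.06147622] -0.12188644423015851 [-4.9  2.2  0.4]
jig tcp -0.013507801988060614 0.0018610940286980062
```

View pics/L16.png

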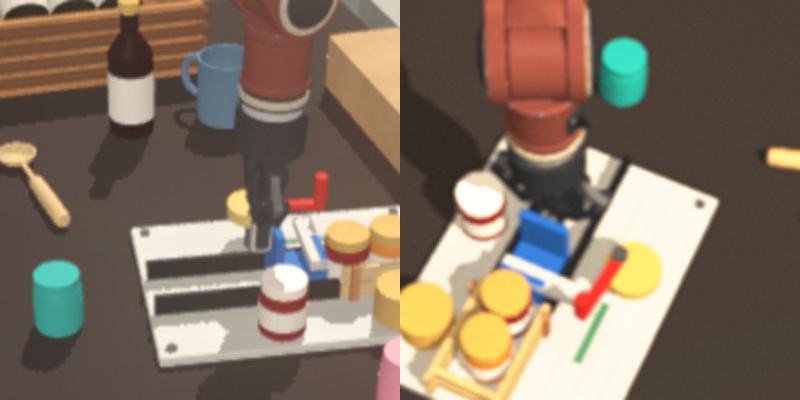

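carry_out(xyz=[[0.005,-0.0008,0],[0.005,-0.0008,0],[0.005,-0.0008,0]], rot=[[0,0,0],[0,0,0],[0,0,0]], hand=[1,1,1])

```text
time: 12.9
ee_pos: [0.5728, 0.0392, 0.0615]
orientation: [0.105, 1.628, -0.086]
force: [-14.3, 2.7, 10.6]
width: -0.0
```

carry_out(xyz=[[0.005,-0.0008,0],[0.005,-0.0008,0]], rot=[[0,0,0],[0,0,0]], hand=[1,1])

```text
time: 13.07
ee_pos: [0.5721, 0.0391, 0.0619]
orientation: [0.102, 1.652, -0.086]
force: [-10.8, 2.7, 6.5]
width: -0.0001
```

```bash
python3 look.py 17|head -2; python3 - <<'E'
from h import *
p=np.load('p.npy');o=readout.get_obs();print(o['force'])
for x in (-5,0,5,10): print(x,[proj(c,jw(p,[[x,-27,92],[x,27,92]]),o).round(1).tolist() for c in ('scene','side')])
a=camera('scene')[200:340,240:380][:,:,::-1];b=camera('side')[180:300,280:400][:,:,::-1]
cv2.imwrite('pics/X17.png',np.hstack([cv2.resize(a,(400,400),interpolation=2),cv2.resize(b,(400,400),interpolation=2)]))
E
```

```text
13.0667 [0.57205207 0.03914788 0.06187092] -0.1182226758400719 [-10.8   2.7   6.5]
jig tcp -0.008148270629113658 0.001606952038756025
[-11.81379651   2.59633648   7.11013371]
-5 [[[304.9, 241.7], [326.5, 250.6]], [[323.9, 238.0], [319.1, 225.9]]]
0 [[[303.9, 243.4], [325.5, 252.4]], [[325.9, 237.8], [321.1, 225.7]]]
5 [[[302.9, 245.1], [324.5, 254.2]], [[328.0, 237.7], [323.1, 225.6]]]
10 [[[301.9, 246.9], [323.6, 256.0]], [[330.0, 237.5], [325.1, 225.4]]]
```

View pics/X17.png

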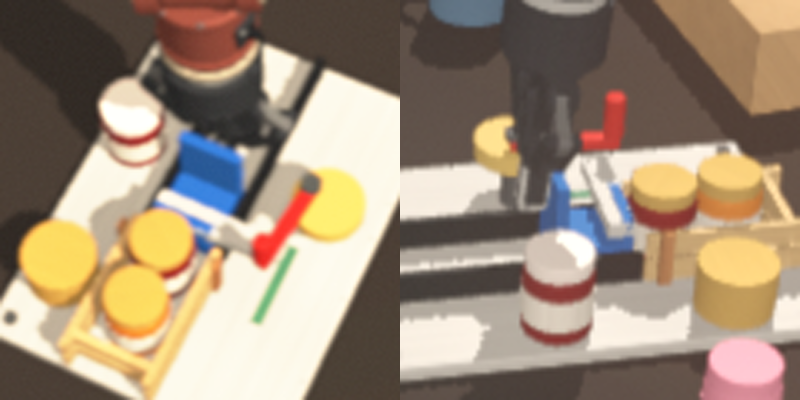

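carry_out(xyz=[[0.006,-0.0008,0],[0.008,-0.001,0],[0.008,-0.001,0]], rot=[[0,-0.03,0],[0,-0.03,0],[0,-0.03,0]], hand=[1,1,1])

```text
time: 13.52
ee_pos: [0.5735, 0.0391, 0.0612]
orientation: [0.098, 1.603, -0.082]
force: [-16.3, 2.6, 11.8]
width: -0.0
```

carry_out(xyz=[[-0.008,0.001,0],[-0.015,0.002,0],[-0.02,0.0025,0.005],[-0.02,0.0025,0.03],[-0.01,0,0.04],[-0.01,0,0.04],[0,0,0.03],[0,0,0]], rot=[[0,0,0],[0,0,0],[0,0,0],[0,0,0],[0,0,0],[0,0,0],[0,0,0],[0,0,0]], hand=[1,1,1,1,1,1,1,1])

```text
time: 14.18
ee_pos: [0.4975, 0.0412, 0.2156]
orientation: [0.099, 1.572, -0.089]
force: [1.0, 1.0, -0.5]
width: -0.0001
```

```bash
python3 look.py 18|head -2; python3 - <<'E'
from h import *
p=np.load('p.npy');o=readout.get_obs()
cv2.imwrite('pics/W18.png',camera('wrist')[:,:,::-1])
a=camera('scene')[200:340,240:380][:,:,::-1];b=camera('side')[180:300,280:400][:,:,::-1]
cv2.imwrite('pics/X18.png',np.hstack([cv2.resize(a,(400,400),interpolation=2),cv2.resize(b,(400,400),interpolation=2)]))
for x in (-5,0,5,10): print(x,[proj(c,jw(p,[[x,-27,92],[x,27,92]]),o).round(1).tolist() for c in ('scene','side','wrist')])
for x in (98,151): print(x,[proj(c,jw(p,[x,0,78]),o).round(1).tolist() for c in ('scene','side')])
E
```

```text
14.1833 [0.49753737 0.04121808 0.21563509] -0.11950742026540047 [ 1.   1.  -0.5]
jig tcp -0.08230355431485259 -0.005990497717362947
-5 [[[304.9, 241.7], [326.5, 250.6]], [[323.9, 238.0], [319.1, 225.9]], [[295.7, 327.1], [362.7, 327.3]]]
0 [[[303.9, 243.4], [325.5, 252.4]], [[325.9, 237.8], [321.1, 225.7]], [[295.8, 332.4], [362.4, 332.6]]]
5 [[[302.9, 245.1], [324.5, 254.2]], [[328.0, 237.7], [323.1, 225.6]], [[296.0, 337.6], [362.0, 337.7]]]
10 [[[301.9, 246.9], [323.6, 256.0]], [[330.0, 237.5], [325.1, 225.4]], [[296.1, 342.7], [361.7, 342.9]]]
98 [[[295.2, 286.4]], [[362.3, 233.2]]]
151 [[[284.0, 306.6]], [[383.1, 231.4]]]
```

View pics/X18.png

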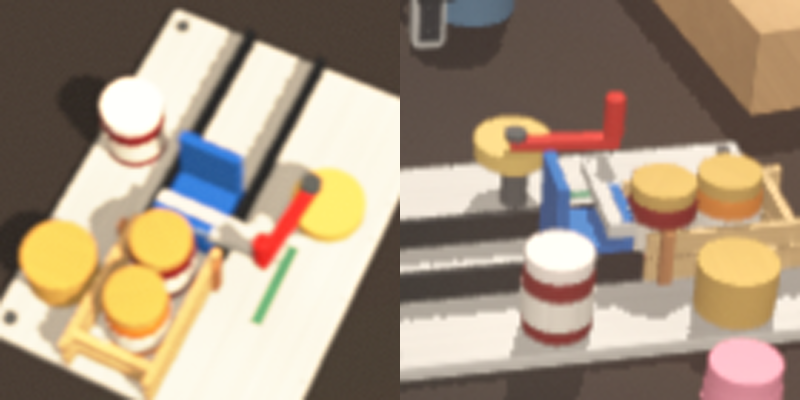

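View pics/W18.png

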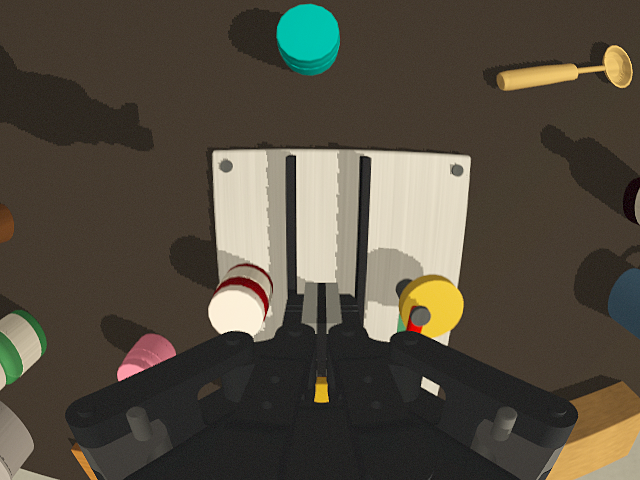

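carry_out(xyz=[[0,0,0.02],[0.01,-0.004,0.01],[0.015,-0.005,0],[0.015,-0.005,0],[0.015,-0.005,0],[0.015,-0.005,0],[0.015,-0.005,0],[0.015,-0.005,0],[0.015,-0.005,0],[0.015,-0.005,0],[0.015,-0.005,0],[0.01,-0.005,0]], rot=[[0,0,-0.12],[0,0,-0.12],[0,0,-0.12],[0,0,-0.12],[0,0,-0.12],[0,0,-0.12],[0,0,-0.12],[0,0,-0.12],[0,0,-0.12],[0,0,-0.12],[0,0,-0.12],[0,0,-0.12]], hand=[1,1,1,1,1,1,1,1,1,1,1,1])

```text
time: 15.43
ee_pos: [0.6468, -0.0172, 0.2145]
orientation: [1.26, 1.236, -1.242]
force: [-0.4, 1.0, 0.2]
width: -0.0
```

carry_out(xyz=[[0,0,0],[0,0,0]], rot=[[0,0,0],[0,0,0]], hand=[1,1])

```text
time: 15.6
ee_pos: [0.6472, -0.0191, 0.2093]
orientation: [1.256, 1.237, -1.249]
force: [0.5, 1.2, -0.7]
width: 0.0001
```

```bash
python3 - <<'E'
from h import *
p=np.load('p.npy');o,hd,M=state();print(o['time'],o['ee_pos'],hd)
im=camera('wrist')[:,:,::-1].copy();cv2.imwrite('pics/W19.png',im)
J=[[-140,140,12],[195,140,12],[195,-110,12],[-140,-110,12],[5,27,92],[5,-27,92],[98,0,78],[151,0,78],[71,32,53],[177,32,53],[177,-32,53],[71,-32,53],[72,82,105]]
for u in proj('wrist',jw(p,J),o): cv2.circle(im,tuple(int(v) for v in u.round()),2,(255,0,255),-1)
cv2.imwrite('pics/W19a.png',im)
E
```

```text
15.6 [ 0.64723713 -0.01907872  0.20929681] -1.6181501593566134
```

View pics/W19a.png

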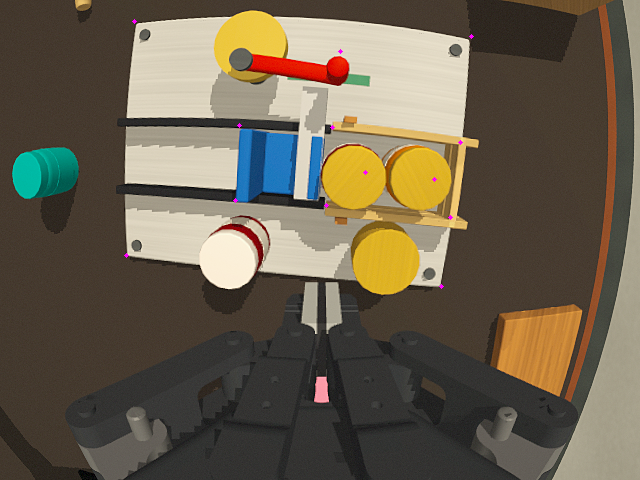

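```bash
python3 - <<'E'
import cv2
im=cv2.imread('pics/W19.png')
cv2.imwrite('pics/W19b.png',cv2.resize(im[80:260,220:460],(800,600),interpolation=2))
im=cv2.imread('pics/W19.png')
cv2.imwrite('pics/W19c.png',cv2.resize(im[0:300,100:500],(800,600),interpolation=2))
E
```

```text
(no output)
```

View pics/W19b.png

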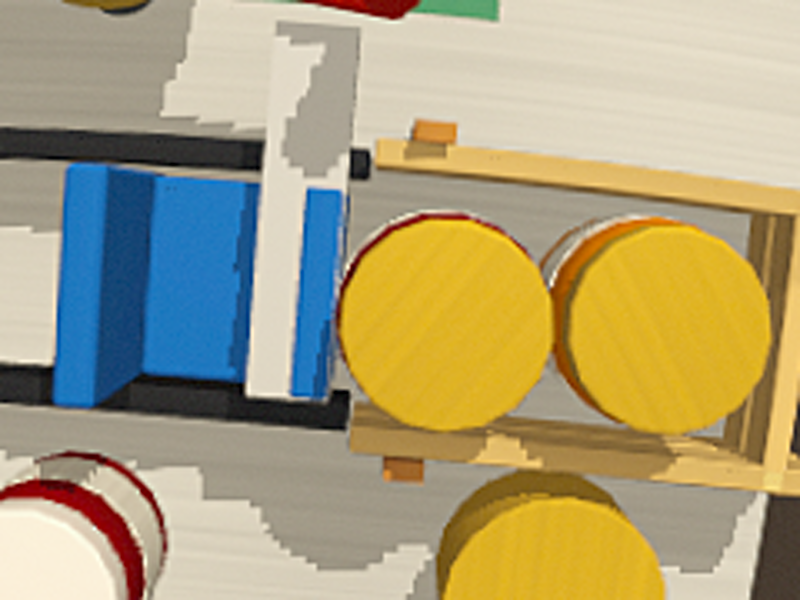

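View pics/W19c.png

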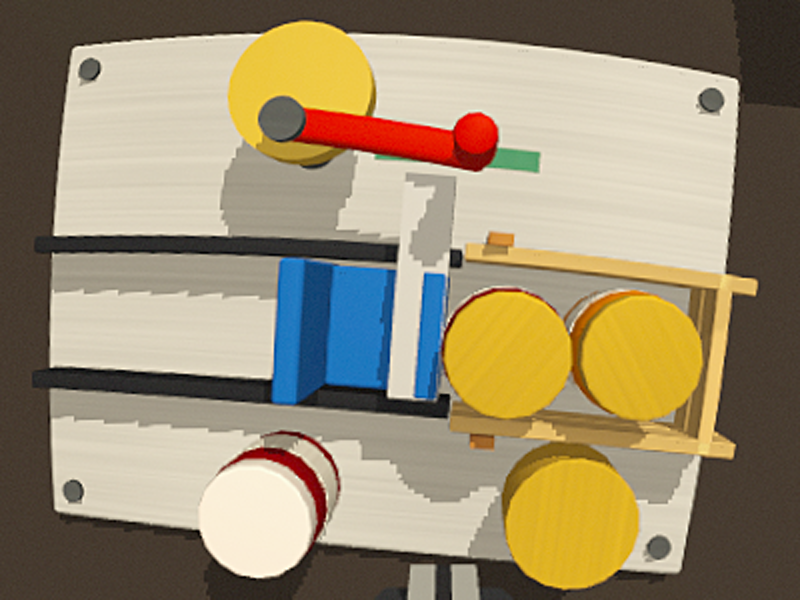

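```bash
python3 - <<'E'
from h import *
p0=np.load('p.npy');o,hd,M=state()
c=lambda *q:np.array(q,float)/2+[100,0]
b=lambda *q:np.array(q,float)*.3+[220,80]
J=np.array([[-140,140,12],[195,140,12],[195,-110,12],[-140,-110,12]],float)
U=np.array([c(72,45),c(740,80),c(682,573),c(55,512)])
def pr(q,P):
    W=jw(q[:3],P)+[0,0,0]; W[:,2]+=0
    m=np.array([q[0],q[1],0]); W=(R.from_rotvec([q[4],q[5],0]).apply(W-m))+m; W[:,2]+=q[3]
    return proj('wrist',W,o)
f=lambda q:np.r_[(pr(q,J)-U).ravel(),q[3]*500,q[4]*100,q[5]*100]
r=least_squares(f,np.r_[p0,0,0,0]);q=r.x;print(q.round(4),r.fun.round(1))
def solve(u,z):return least_squares(lambda w:(pr(q,[w[0],w[1],z])-u).ravel(),[50.,0.],x_scale=10).x.round(1)
print('paddle rear top',solve(b(68,165),92),solve(b(55,402),92))
print('jar_a lid',solve(b(446,325),78),'jar_b',solve(b(669,326),78))
print('rail ends',solve(b(370,152),36),solve(b(348,395),36),'crate mouth',solve(b(377,140),53),solve(b(352,402),53))
pv=solve(c(281,118),72);pg=solve(c(475,133),105);print(pv,pg,np.arctan2(*(pg-pv)[::-1]),np.arctan2(pg[1]-82,pg[0]+3))
print('slide nose', solve(b(345,190),36),solve(b(328,398),36))
E
```

```text
[ 0.5799  0.0345 -0.131  -0.0028 -0.0008  0.0051] [ 0.1 -0.   0.6 -0.7 -0.3  0.3 -0.4  0.4 -1.4 -0.1  0.5]
paddle rear top [ 4.4 26. ] [  4.5 -26.2]
jar_a lid [89.2 -3.5] jar_b [140.3   1.7]
rail ends [68.6 35.7] [ 68.5 -27.7] crate mouth [70.1 38. ] [ 69.7 -26.8]
[-5.4 82.5] [69.8 73.3] -0.12173548514866728 -0.11894141183779629
slide nose [63.1 25.3] [ 63.3 -29. ]
```

```bash
python3 -c "
from station import order,readout
print(readout.get_obs()['force']);print(order.job_done())"
```

```text
[-0.48498511  0.86507631 -1.01571832]
the job is handed in; nothing more can be done
None
```

The cam lever is along the green mark, the blue slide is at its stop and the jars have gone into the crate. I turned the lever first and only then pushed the slide. Both were pushed with the shut fingers only, and nothing was picked up. The job was handed in at about 16 s.

Last checks, from the wrist camera after backing off:
- **Cam:** it stands at about -0.12 rad. I overshot zero slightly; the limit is 0.3 either way.
- **Slide:** the rear face moved from about -110 to +4.5 mm in the jig frame, about 114.5 mm of travel. Against the stop the force rose to about 20 N and the finger advanced no more than about 1.5 mm.
- **Jars:** the centres are at jig x of about 89 mm (`jar_a`) and 140 mm (`jar_b`), touching each other inside the crate walls. The back of `jar_a` sits about 8 mm outside the crate mouth at 71 mm. It touches the nose of the slide, which is already at its stop, so the slide can push it no further.
- **Everything else:** nothing else looks moved in the pictures, and the robot was clear of everything when I handed in.

The camera measurements are good to about 2–3 mm.

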